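# Hang a board carrier on the inspection rail and slide it to the stop

## Task

Take the blue board carrier out of its stand and, holding it by its tab from the robot's side, hook it over the green band of the rail under the lamp. Then slide it along the rail, without lifting it off, until it has pushed in the yellow sprung plate of the black stop, and leave it hanging there. The stop is clamped at a different place each day, so feel for it and push gently; leave the white carrier, the bottle, the cup and the other things on the bench where they are.

Things in the scene. Friction and masses are not known exactly. Their poses are not given: they have to be found in the camera images.
- carrier: Blue-framed circuit-board carrier, to be hung; 0.14 to 0.26 kg, 135 mm high, standing upright in a slot. Origin under the bottom edge; x along the panel away from its tab, y across its thickness, z up. Panel x -54..66, y +-4, z 0..80 mm; aluminium hook bracket above it (see hook), tab on the -x side (see tab).
- hook (a point): Centre of the underside of the blue carrier's bracket roof, at (0, 0, 130) mm of the carrier; sits on the rail's top when hung. Bracket 30 mm wide (y +-15): leg x -15..-10 from panel to z 135, roof 5 mm thick to x 15, lip x 10..15 down to z 112. Hook 20 mm wide inside; the rail enters from the +x side through the 32 mm gap between lip and panel top.
- tab (a point): Centre of the blue carrier's grip tab, at (-43.5, 0, 115) mm of the carrier: a plate 10 mm thick (y +-5), 57 mm long (x -72..-15) and 40 mm high (z 95..135). Pinch it across y, at any pitch; gripping about 9 mm further from the bracket leaves the fingers clear of it.
- spare: White-framed carrier of the same shape and frame as the blue one, standing in the other slot, 90 mm away. Leave it alone.
- stand: Black desk stand, 110 x 210 mm, origin under its centre. Two slots along its x at y +45 and -45 mm, 11 mm wide, floor at z 8 mm, ribs 100 mm long up to z 36 mm; one carrier in each, tabs towards the stand's -x, which faces the robot. Lift a carrier straight up at least 35 mm to clear.
- rack: Fixed rail stand; origin on the table under the middle of the rail, axes parallel to the world's but for a yaw. Rail: 12 mm steel bar along the rack's y, axis at x 0, z 260 mm, y -200..200, on 18 mm posts at its ends. On the +y half a black stop block stands round the rail, fixed, with a yellow sprung plate facing -y.
- band (a point): Middle of the green band on the rail, on the rail's axis, at (0, -100, 260) mm of the rack. The band runs from y -150 to -50 mm.
- lamp (a point): Middle of the underside of the white lamp bar over the rail, at (-25, 0, 333) mm of the rack; bar x -45..-5, y -200..200, z 332..365 mm. A gripper pointing straight down at the tab of a hung carrier hits it: come tilted 25 to 45 degrees, fingers pointing down and away from the robot.
- plunger (a joint): Travel of the yellow sprung plate of the stop towards the rack's +y: 0 free, 0.010 m fully in, where it is solid. Plate x -18..26, z 242..286 mm of the rack; its free face lies somewhere between y +30 and +110 mm, not reported: feel for it. Spring 0.15 to 0.4 N, less than the friction of a hung carrier.
- flux: Green bottle, 48 mm diameter, 120 mm high, origin under its centre, standing on the red mat. Leave it alone.
- cup: Black open cup, 76 mm rim diameter, 90 mm high, origin under its centre. Leave it alone.
- spool: Steel spool, 60 mm diameter, 45 mm high, origin under its centre, on the mat. Leave it alone.
- driver: Screwdriver with red handle lying on the mat. Leave it alone.
- jar: Amber jar, 60 mm diameter, 70 mm high, origin under its centre. Leave it alone.
There are look-alikes about, which are no part of the job. Of the things like the carrier, leave any that is turquoise; of the rest the larger one is meant.

How it is judged (in metres and radians):
On the way:
1. the blue carrier hangs on the rail at the green band (x of hook in the frame of rack between -0.011 and 0.011 m and z of hook in the frame of rack between 0.259 and 0.273 m and y of hook in the frame of rack between -0.155 and -0.045 m and contact force between carrier and rack above 0.3 N), for 0.1 s.
At the end, for the whole second after the job is handed in: The blue carrier hangs at rest on the rail: roof of its bracket within 7 mm of the rail's top in height and 11 mm across, within about 10 degrees of upright, holding the yellow plate at least 4 mm in (x of hook in the frame of rack between -0.011 and 0.011 m and z of hook in the frame of rack between 0.259 and 0.273 m and value of joint plunger above 0.004 m and y of hook in the frame of rack between 0 and 0.12 m and angle between carrier's own z axis and vertical below 0.17 rad and linear speed of carrier below 0.02 m/s); the robot touches nothing.
It fails at once if the blue carrier is off the rail (roof more than 9 mm above its top) while over the part beyond the green band (x of hook in the frame of rack between -0.03 and 0.03 m and y of hook in the frame of rack above -0.03 m and z of hook in the frame of rack above 0.275 m).
It fails at once if the carrier is pressed on the rail or the stop with more than 35 N (contact force between carrier and rack above 35 N).
It fails at once if the white carrier is moved more than 20 mm (distance of spare from where it was at the start of the episode above 0.02 m).
It fails at once if the bottle, cup, spool, jar or screwdriver is moved more than 30 mm (distance of any of flux, cup, spool, jar, driver from where it was at the start of the episode above 0.03 m).
It also fails if it takes over 58 s, if anything falls off the work surface, if the arm or the gripper's body presses on something with over 40 N, if the wrist force passes 120 N, or if a joint passes its speed limit or range.

## Robot

A 6-joint arm with a two-finger parallel gripper is mounted at the origin on the work surface. World frame = base frame: x ahead of the robot, y to its left, z up, the work surface at z = 0. Lengths are in mm, angles in rad, forces in N, time in s.
With the tool pointing down it reaches from about 275 to 825 mm from the base axis. Payload 4.9 kg.
Tool frame: the origin (TCP) lies at the very end of the fingers, on their centre line; the grasp point (between the pads) lies 19 mm behind it; z points along the fingers, y is the line along which they close (so a half turn about z gives the same grasp; the last joint's range is limited). The gripper opens to 85 mm and grips with 20 to 120 N. Pads are 22 mm wide; open, the fingers measure 114 mm over their backs; the gripper's body (76 mm by 85 mm) begins 54 mm behind the grasp point. The pads swing forward as they close: fully open they stand 13 mm farther back than shut.
Start: joints at [1.066, 0.326, -0.193, 1.052, 0, 1.437], TCP at [199.294, 512.64, 202.981] pointing down, gripper open.
Joint ranges: [-2.65, 2.65], [-0.97, 1.79], [-1.3, 1.35], [-1.93, 2.1], [-1.47, 1.37], [-3.14, 3.14]. Speed limits (rad/s): [2.57, 2.57, 3.14, 3.14, 3.14, 3.14].

## Interface

Orientations are given as [roll, pitch, yaw] about the fixed x, y, z axes, in that order (R = Rz(yaw) Ry(pitch) Rx(roll)).
In Python, from bench import bot, solve_ik, imaging gives the robot as it stands. Calls block until the motion is done:
- bot.move_ptp(position, orientation): joint-space move of the TCP to a pose.
- bot.movel(position, rot=None, max_speed=150, threshold=None): straight line of the TCP; rot=None keeps the orientation; max_speed is the mean speed in mm/s. With threshold (N) it stops when the force on the tool has changed by that much, and returns True; else False.
- bot.move_j(angles): joint-space move.
- bot.grip(opening, effort=None): opening from 0.0 (shut) to 1.0 (fully open); effort is the grip in N (None keeps the last); returns when the fingers have stopped.
- bot.dwell(seconds).
- solve_ik(position, orientation): joint angles nearest the present ones, or None.
- bot.get_state(): the state.
- imaging.capture(name): name is "scene" or "top"; returns the picture (480x640x3 uint8, blue, green, red); there is no depth.
- imaging.camera_model(name): a dict with "K" (3x3 intrinsics, pixels), "k1" (the pictures are not rectified: a ray, as slopes to the right and down, at radius r is drawn at 1 + k1 r^2 times it, then the intrinsics apply), "position" and "rotation" of the camera in the world. Camera axes: x right, y up, looking along -z (the intrinsics and any distortion apply to the point x, -y, -z); pixel columns grow to the right and rows downward; lengths in mm; the calibration is good to about 2 mm. A picture is of the moment at which its call begins. camera_model takes no time and is no camera call.
A pose or a line that the arm cannot do raises bot.IKError and nothing moves.
- bot.sign_off(): hands the job in; it is judged then, once.
The state is a dict: "t": time; "qpos": joint angles; "joint_velocities": joint speeds; "effort": joint torques, N m; "tcp_pos": TCP position; "orientation": TCP orientation; "contact_force": force on the tool from outside, world axes, zero at the start; "wrist_torque": the same for the moment, N m; "opening": opening from 0.0 (shut) to 1.0 (fully open); "gripper_force": force on a finger pad.
Only numpy, scipy, OpenCV 4.12 (cv2) and the standard library are available. Lean on these libraries where they do the work, as an engineer would, in place of code of your own. Each camera call takes 0.05 s, during which the arm holds its last target. There are 200 camera calls.

## Working session

There is one attempt and no reset: what is moved stays moved. The work goes in short steps, each a Python script; the robot and the scene stay as the last script left them, time stands still between calls to the robot, and variables do not carry over. Pictures are saved under pics/ and viewed, at most 10 in all, crops included, and the job is handed in when it is done.

```bash
mkdir -p pics && ls && python3 - <<'E'
from bench import bot, imaging
import cv2
for n in ("scene","top"):
    cv2.imwrite(f"pics/{n}0.png",imaging.capture(n)); m=imaging.camera_model(n); print(n,{k:(v.tolist() if hasattr(v,'tolist') else v) for k,v in m.items()})
print(bot.get_state())
E
```

```text
pics
scene {'K': [[564.2405681512415, 0.0, 323.0891336012773], [0.0, 564.2405681512415, 248.10063285802116], [0.0, 0.0, 1.0]], 'k1': -0.03764792908425797, 'position': [1393.761341530344, -38.248331280620455, 837.9960866422184], 'rotation': [0.9584642653021722, -0.005002338373519599, 1.519506603372441]}
top {'K': [[573.49657933046, 0.0, 322.87612097592995], [0.0, 573.49657933046, 236.10230222170165], [0.0, 0.0, 1.0]], 'k1': 0.049555405763661214, 'position': [423.91685207775413, -10.277513714375567, 1386.6633738789242], 'rotation': [0.09089820131652704, -0.01264810081638812, -1.5594408696734505]}
{'t': 0.1, 'qpos': array([ 1.06581241e+00,  3.26909890e-01, -1.93446672e-01,  1.05199782e+00,
       -2.16104673e-05,  1.43660311e+00]), 'joint_velocities': array([ 0.00111228, -0.00201404,  0.00183998, -0.00196556,  0.00066123,
       -0.00070515]), 'effort': array([-1.61365344e-03, -4.44241369e+01,  2.63038552e+01,  7.88281846e-03,
       -2.20059283e-04, -1.78507065e-05]), 'tcp_pos': array([199.01951573, 512.14257161, 202.2724423 ]), 'orientation': array([-3.14004572e+00, -1.87036709e-04,  2.77080183e+00]), 'contact_force': array([-0.1342188 ,  0.19775015,  0.84387802]), 'wrist_torque': array([-0.02247211, -0.01156924, -0.03481643]), 'gripper_force': 0.0, 'opening': 1.0020571208796385}
```

View pics/scene0.png

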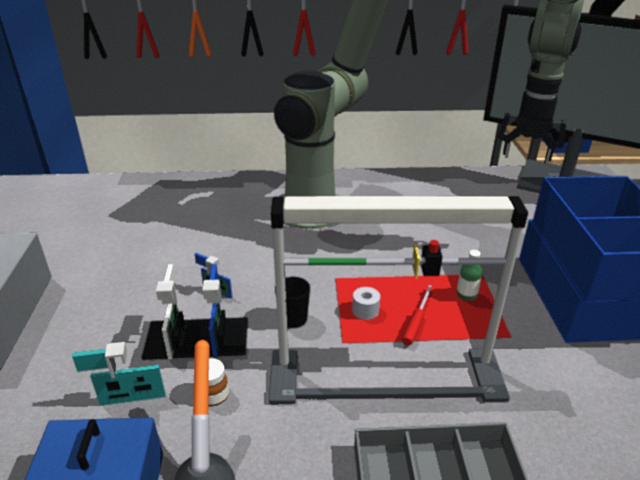

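View pics/top0.png

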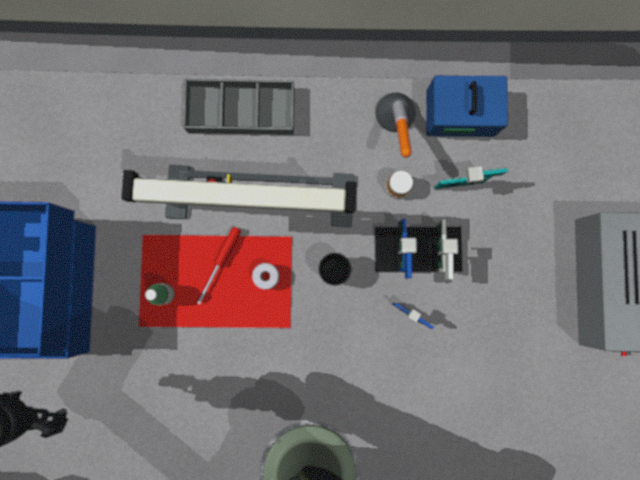

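Scene view: the blue carrier is in the stand around (213,310), white at (168,310), small blue look-alike behind at (212,272). The green band is at (338,261) and the yellow plate at (417,259). Top view: the blue carrier's roof is at (408,245), white roof at (450,246), rail ends around x 165–350 at row ~180. Next I'll crop in for precise pixels.

```bash
cat > h.py <<'E'
import numpy as np, cv2
from scipy.spatial.transform import Rotation as R
from scipy.optimize import least_squares
from bench import bot, imaging, solve_ik
M={n:imaging.camera_model(n) for n in("scene","top")}
def cam(n):
    m=M[n]; return np.array(m["K"]),m["k1"],np.array(m["position"]),R.from_euler("xyz",m["rotation"]).as_matrix()
def project(n,P):
    K,k,p,Rm=cam(n); c=(np.atleast_2d(P)-p)@Rm; u=np.c_[c[:,0],-c[:,1]]/-c[:,2:]
    u=u*(1+k*(u**2).sum(1,keepdims=True)); return u*K[0,0]+K[:2,2]
def at_z(n,px,z):
    K,k,p,Rm=cam(n); u=cv2.undistortPoints(np.array([[px]],float),K,np.array([k,0,0,0.])).ravel()
    d=Rm@np.array([u[0],-u[1],-1]); return p+d*(z-p[2])/d[2]
def pose(x,y,yaw,pts,z=0):
    pts=np.atleast_2d(pts); return R.from_euler("z",yaw).apply(pts)+[x,y,z]
E
python3 - <<'E'
from h import *
s=cv2.imread("pics/scene0.png");t=cv2.imread("pics/top0.png")
a=cv2.resize(s[245:365,130:260],None,fx=4.5,fy=4.5,interpolation=cv2.INTER_CUBIC)
b=cv2.resize(t[210:290,370:470],None,fx=5.5,fy=5.5,interpolation=cv2.INTER_CUBIC)
cv2.imwrite("pics/a.png",a);cv2.imwrite("pics/b.png",b)
for px,z in[((408,245),143),((450,246),143),((418,250),36),((357,195),365),((122,185),365)]:print(px,at_z("top",px,z).round(1))
for px in[(309,261),(366,261)]:print(px,at_z("scene",px,266).round(1))
print(at_z("scene",(417,259),265).round(1), project("top",[[0,0,0]]))
E
```

```text
(408, 245) [ 520.3 -210.2  143. ]
(450, 246) [ 519.3 -301.5  143. ]
(418, 250) [ 517.1 -251.    36. ]
(357, 195) [592.3 -82.8 365. ]
(122, 185) [604.3 337.3 365. ]
(309, 261) [617.8 -19.6 266. ]
(366, 261) [622.2  77.7 266. ]
[619.  166.5 265. ] [[308.81918423 472.14062491]]
```

View pics/a.png

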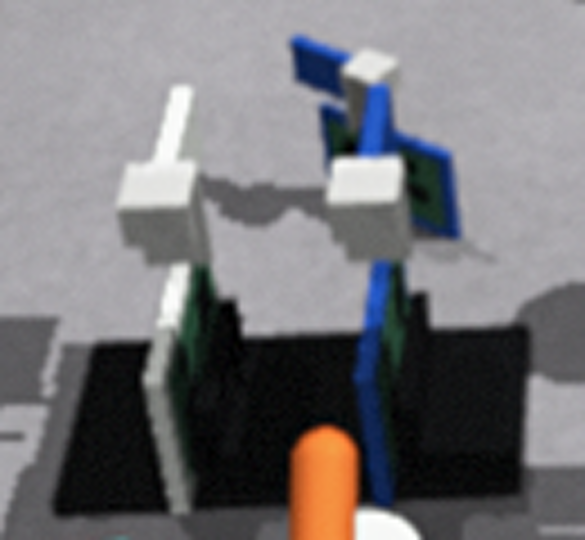

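View pics/b.png

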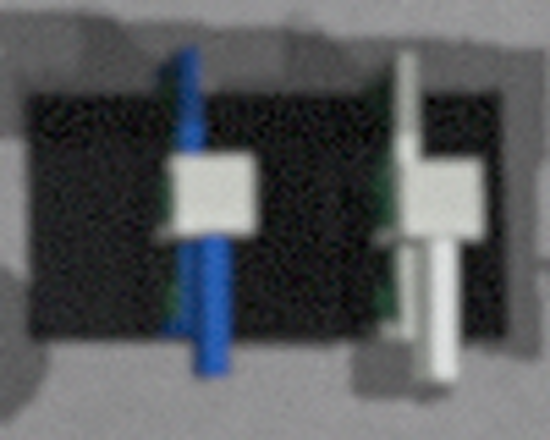

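Crops: the blue roof's top corners are at crop (335,158),(401,156),(407,203),(327,203) in the scene crop and (170,153),(256,153),(258,236),(176,236) in the top crop. The tab end is at (197..230,376) in the top crop. The small blue look-alike stands free behind the stand. Next I'll fit the poses.

```bash
python3 - <<'E'
from h import *
f=lambda c,s,o:(np.array(c,float)+.5)/s-.5+o
S=f([(335,158),(401,156),(407,203),(327,203)],4.5,[130,245])
T=f([(170,153),(256,153),(258,236),(176,236),(197,376),(230,376)],5.5,[370,210])
# carrier top view left=+y, up=+x ; scene view left=-y, far=-x
sp=np.array([(-15,-15,143),(-15,15,143),(15,15,143),(15,-15,143)],float)
tp=np.array([(15,15,143),(15,-15,143),(-15,-15,143),(-15,15,143),(-72,5,143),(-72,-5,143)],float)
for use in("both","top","scene"):
    g=lambda p:np.r_[(project("scene",pose(*p,sp))-S).ravel()*(use!="top"),(project("top",pose(*p,tp))-T).ravel()*(use!="scene")]
    r=least_squares(g,[520,-210,0]);print(use,r.x.round(3),np.abs(r.fun).max().round(2))
    if use=="both":print(r.fun.reshape(-1,2).round(1).tolist())
# rack
s=cv2.imread("pics/scene0.png");t=cv2.imread("pics/top0.png")
hsv=cv2.cvtColor(s,cv2.COLOR_BGR2HSV)
def blob(m,lo):
    n,l,st,c=cv2.connectedComponentsWithStats(m.astype(np.uint8)*255)
    return [(st[i].tolist(),c[i].round(1).tolist()) for i in range(1,n) if st[i][4]>lo]
g=cv2.inRange(hsv,(45,120,60),(80,255,255)); g[:, :300]=0;g[:,380:]=0;g[:250]=0;g[275:]=0
ys,xs=np.nonzero(g);print("band",blob(g>0,20),np.polyfit(xs,ys,1))
y=cv2.inRange(hsv,(20,100,100),(35,255,255));print("yellow",blob(y>0,8))
bar=(t.min(2)>170).astype(np.uint8); bar[:170]=0;bar[215:]=0;bar[:,:110]=0;bar[:,370:]=0
print("bar",blob(bar,500)); ys,xs=np.nonzero(bar);print(cv2.minAreaRect(np.c_[xs,ys].astype(np.float32)))
E
```

```text
both [ 5.20471e+02 -2.10368e+02  1.70000e-02] 2.11
[[-0.1, 0.4], [0.5, 0.3], [-2.1, -0.6], [0.1, 0.0], [0.6, 0.7], [-1.3, 0.6], [-1.4, -0.7], [-0.3, -0.7], [1.0, 0.2], [-0.4, 0.1]]
top [ 5.20580e+02 -2.11468e+02 -2.00000e-03] 1.19
scene [ 5.20425e+02 -2.09603e+02  6.20000e-02] 1.33
band [([309, 259, 57, 5, 285], [337.0, 261.0])] [-5.602614e-17  2.610000e+02]
yellow [([414, 244, 6, 34, 90], [416.5, 258.5])]
bar [([133, 179, 211, 30, 4182], [238.2, 193.9])]
((238.33041381835938, 193.8915252685547), (210.1874237060547, 20.124858856201172), 2.8624050617218018)
```

```bash
cat >> h.py <<'E'
def tool(yaw,tilt,flip=0):
    z=R.from_euler("z",yaw).apply([np.sin(tilt),0,-np.cos(tilt)]); y=R.from_euler("z",yaw).apply([0,1,0])*(-1 if flip else 1)
    return R.from_matrix(np.c_[np.cross(y,z),y,z])
def tcp(x,y,yaw,z,tilt,gx=-53,gz=115,flip=0):
    "TCP pose that grips a carrier whose origin is at x,y,z"
    Q=tool(yaw,tilt,flip); p=pose(x,y,yaw,[gx,0,gz],z)[0]+19*Q.as_matrix()[:,2]
    return p,Q.as_euler("xyz")
E
python3 - <<'E'
from h import *
a,b=at_z("scene",(308.5,261),260),at_z("scene",(365.5,261),260);m=(a+b)/2
print("band",a.round(1),b.round(1),m.round(1),"yaw",np.arctan2(-(b-a)[0],(b-a)[1]).round(4))
c=np.array([238.33,193.89]);u=np.array([np.cos(np.radians(2.862)),np.sin(np.radians(2.862))])*105
e=[at_z("top",c-u,365),at_z("top",c+u,365)];d=e[0]-e[1];yb=np.arctan2(-d[0],d[1]);print("bar ctr",at_z("top",c,365).round(1),np.linalg.norm(d).round(1),"yaw",yb.round(4))
for lab,yw in(("mean",-.035),("bar",yb)):
    print(lab,"origin from band",pose(*m[:2],yw,[0,100,0])[0].round(1)," from bar",pose(*at_z("top",c,365)[:2],yw,[25,0,0])[0].round(1))
yw=-.03;rx,ry=622.5,127
for n,P in(("scene",[[0,-150,260],[0,-50,260],[-5,-200,365],[-5,200,365]]),("top",[[-45,-200,365],[-5,-200,365],[-45,200,365],[-5,200,365]])):print(n,project(n,pose(rx,ry,yw,P)).round(1).tolist())
for tilt in(35,40):
  for flip in(0,1):
    t=np.radians(tilt);out=[]
    for x,y,yaw,z in[(400,130,0,200),(400,-210,0,120),(520,-210,0,8),(520,-210,0,170),(490,30,-.03,162),(620,27,-.03,162),(620,27,-.03,136),(625,227,-.03,136)]:
        q=solve_ik(*tcp(x,y,yaw,z,t,flip=flip)); out.append(None if q is None else np.round(q,2).tolist())
    print(tilt,flip,*out,sep="\n ")
E
```

```text
band [609.7 -20.3 260. ] [614.  78. 260.] [611.9  28.9 260. ] yaw -0.0446
bar ctr [591.4 130.5 365. ] 375.1 yaw -0.0361
mean origin from band [615.3 128.8   0. ]  from bar [616.4 129.6   0. ]
bar origin from band [615.5 128.8   0. ]  from bar [616.4 129.6   0. ]
scene [[307.1, 263.9], [365.4, 263.4], [275.4, 210.1], [520.7, 208.6]]
top [[350.7, 206.4], [351.5, 184.4], [126.7, 196.6], [128.2, 174.5]]
35
 0
 [0.31, -0.54, -0.9, 0.62, -0.17, 0.25]
 [-1.17, -0.25, -0.93, 0.63, 0.56, -1.1]
 [-0.84, 0.12, -1.0, 0.02, 0.44, -0.74]
 [-0.84, -0.14, -0.73, 0.54, 0.44, -0.74]
 [-0.14, -0.39, -0.94, 0.41, 0.07, -0.09]
 [-0.1, -0.09, -0.74, 0.31, 0.04, -0.06]
 [-0.1, -0.06, -0.78, 0.24, 0.04, -0.06]
 [0.38, 0.08, -0.64, 0.28, -0.23, 0.34]
35
 1
 [0.31, -0.54, -0.9, 0.62, -0.17, -2.89]
 [-1.17, -0.25, -0.93, 0.63, 0.56, 2.04]
 [-0.84, 0.12, -1.0, 0.02, 0.44, 2.4]
 [-0.84, -0.14, -0.73, 0.54, 0.44, 2.4]
 [-0.14, -0.39, -0.94, 0.41, 0.07, 3.05]
 [-0.1, -0.09, -0.74, 0.31, 0.04, 3.08]
 [-0.1, -0.06, -0.78, 0.24, 0.04, 3.08]
 [0.38, 0.08, -0.64, 0.28, -0.23, -2.8]
40
 0
 [0.34, -0.6, -0.97, 0.53, -0.22, 0.27]
 [-1.26, -0.25, -0.98, 0.59, 0.66, -1.17]
 [-0.89, 0.13, -1.07, -0.12, 0.52, -0.75]
 [-0.89, -0.17, -0.81, 0.45, 0.52, -0.75]
 [-0.15, -0.44, -1.02, 0.3, 0.08, -0.1]
 [-0.11, -0.12, -0.83, 0.17, 0.05, -0.06]
 [-0.11, -0.09, -0.88, 0.08, 0.05, -0.06]
 [0.4, 0.06, -0.73, 0.13, -0.27, 0.33]
40
 1
 [0.34, -0.6, -0.97, 0.53, -0.22, -2.88]
 [-1.26, -0.25, -0.98, 0.59, 0.66, 1.97]
 [-0.89, 0.13, -1.07, -0.12, 0.52, 2.39]
 [-0.89, -0.17, -0.81, 0.45, 0.52, 2.39]
 [-0.15, -0.44, -1.02, 0.3, 0.08, 3.05]
 [-0.11, -0.12, -0.83, 0.17, 0.05, 3.08]
 [-0.11, -0.09, -0.88, 0.08, 0.05, 3.08]
 [0.4, 0.06, -0.73, 0.13, -0.27, -2.81]
```

```bash
cat >> h.py <<'E'
RX,RY,RW=616.,129.,-.037   # rack
CX,CY,CW=520.5,-210.8,.008 # carrier in stand
T=np.radians(40)
def rack(hx,hy,z):  # tcp pose for a held carrier with hook at rack hx,hy, origin height z
    x,y,_=pose(RX,RY,RW,[hx,hy,0])[0]; return tcp(x,y,RW,z,T)
def show(*a):
    s=bot.get_state();print(*a,"t",round(s["t"],1),s["tcp_pos"].round(1),"F",s["contact_force"].round(2),"tq",s["wrist_torque"].round(2),"op",round(s["opening"],3),"g",round(s["gripper_force"],1))
E
python3 - <<'E'
from h import *
bot.grip(0.5,50)
bot.move_ptp(*tcp(400,130,0,200,T))
g,o=tcp(CX,CY,CW,8,T); pre=g-90*R.from_euler("xyz",o).as_matrix()[:,2]
bot.move_ptp(pre,o); show("pre")
cv2.imwrite("pics/pre_s.png",imaging.capture("scene"));cv2.imwrite("pics/pre_t.png",imaging.capture("top"))
a=cv2.imread("pics/pre_s.png")[215:365,130:270];b=cv2.imread("pics/pre_t.png")[205:345,350:490]
cv2.imwrite("pics/pre.png",np.hstack([cv2.resize(a,(392,420),interpolation=2),cv2.resize(b,(400,420),interpolation=2)]))
E
```

```text
pre t 3.6 [ 422.2 -210.9  177.4] F [-0.98 -0.64 -0.41] tq [ 0.02  0.66 -0.03] op 0.497 g 0.0
```

View pics/pre.png

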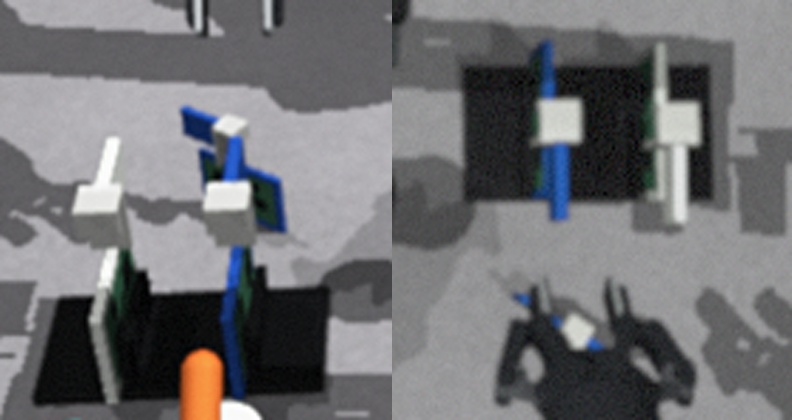

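Both carriers are undisturbed and the gripper is in front of the blue tab: tips at crop (198..272, 30) in the scene half and (543,285),(612,285) in the top half. The look-alike is just under the hand. Comparing where the TCP should project with where it appears.

```bash
python3 - <<'E'
from h import *
p=bot.get_state()["tcp_pos"];Q=R.from_euler("xyz",bot.get_state()["orientation"]).as_matrix()
out=[]
for n,f,c in(("scene","pre_s",(185,240,175,255)),("top","pre_t",(285,340,380,460))):
    im=cv2.imread(f"pics/{f}.png");r0,r1,c0,c1=c;k=7 if n=="scene" else 7
    I=cv2.resize(im[r0:r1,c0:c1],None,fx=5,fy=5,interpolation=2)
    for d in((0,0,0),(0,21,-3),(0,-21,-3),(0,21,-40),(0,-21,-40)):
        q=project(n,p+Q@np.array(d))[0];print(n,d,q.round(1));cv2.circle(I,tuple(int(v) for v in ((q-[c0,r0]+.5)*5)),3,(0,0,255),-1)
    out.append(cv2.resize(I,(400,275)))
I=cv2.convertScaleAbs(np.hstack(out),alpha=1.8,beta=20);cv2.imwrite("pics/fing.png",I)
# decoy height: triangulate its roof
tp=(350+(577-392)*.35,205+330/3);sp=(130+230/2.8,215+125/2.8)
for z in(80,100,120,140):print(z,at_z("top",tp,z).round(0),at_z("scene",sp,z).round(0))
E
```

```text
scene (0, 0, 0) [214.2 241.8]
scene (0, 21, -3) [224.4 240. ]
scene (0, -21, -3) [204.  240.7]
scene (0, 21, -40) [224.  222.3]
scene (0, -21, -40) [203.7 222.9]
top (0, 0, 0) [411.  290.3]
top (0, 21, -3) [401.1 291.2]
top (0, -21, -3) [421.2 291.3]
top (0, 21, -40) [403.3 303. ]
top (0, -21, -40) [423.9 303. ]
80 [ 367. -235.   80.] [ 351. -233.   80.]
100 [ 368. -232.  100.] [ 378. -228.  100.]
120 [ 369. -228.  120.] [ 406. -223.  120.]
140 [ 369. -225.  140.] [ 433. -218.  140.]
```

View pics/fing.png

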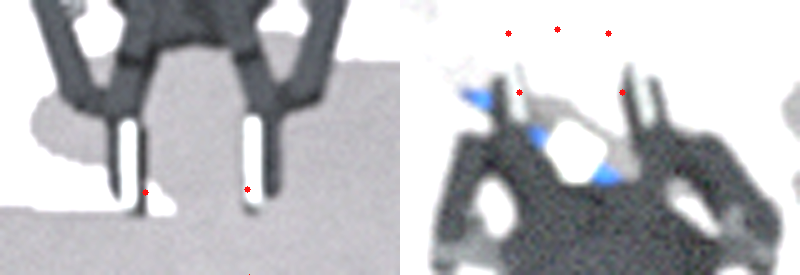

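The hand appears about 3 mm toward −y and roughly 15 mm further back than computed (beyond the normal opening swing). I'll compensate: +3 mm in y and 6 mm deeper. The look-alike tops out at about 95 mm, so it is clear.

```bash
python3 - <<'E'
from h import *
g,o=tcp(CX,CY+3,CW,8,T); d=R.from_euler("xyz",o).as_matrix()[:,2]
print(bot.movel(g-84*d,o,100)); print(bot.movel(g+6*d,None,80,threshold=8)); show("at")
cv2.imwrite("pics/at_s.png",imaging.capture("scene"));cv2.imwrite("pics/at_t.png",imaging.capture("top"))
bot.grip(0,40);bot.dwell(.2);show("grip")
cv2.imwrite("pics/gr_s.png",imaging.capture("scene"));cv2.imwrite("pics/gr_t.png",imaging.capture("top"))
L=[cv2.resize(cv2.imread(f"pics/{f}.png")[r:r+120,c:c+130],(390,300),interpolation=2) for f,r,c in(("at_s",230,150),("at_t",220,350),("gr_s",230,150),("gr_t",220,350))]
cv2.imwrite("pics/grip.png",cv2.convertScaleAbs(np.vstack([np.hstack(L[:2]),np.hstack(L[2:])]),alpha=1.5))
E
```

```text
False
False
at t 5.2 [ 483.5 -208.3  104.1] F [-0.46 -0.35  0.31] tq [ 0.03  0.64 -0.03] op 0.501 g 0.0
grip t 5.9 [ 483.7 -208.6  104.2] F [-4.33 -0.81  4.6 ] tq [-0.38  0.59 -0.2 ] op 0.105 g 43.0
```

View pics/grip.png

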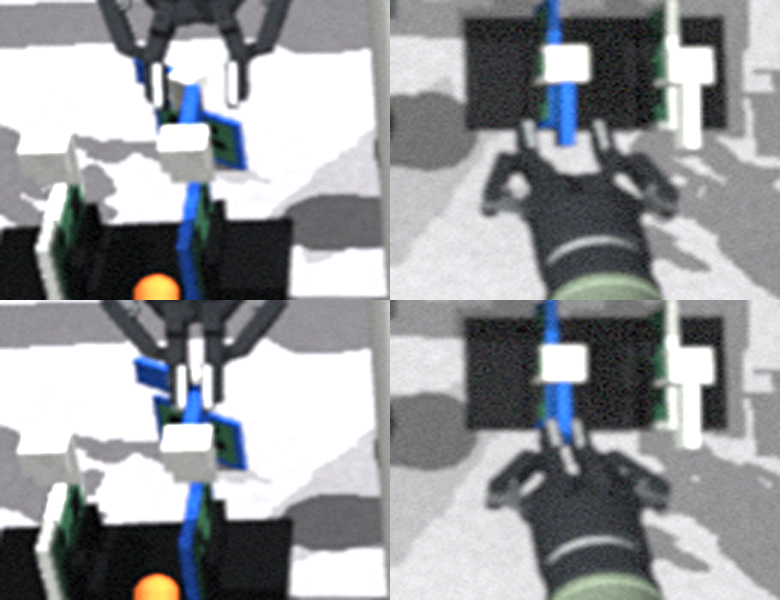

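Gripped (opening 0.105, about 9 mm), but the pads only overlap the rear end of the tab. Triangulating the fingertips to see how far short they are.

```bash
python3 - <<'E'
from h import *
s=bot.get_state();p=s["tcp_pos"];Q=R.from_euler("xyz",s["orientation"]).as_matrix()
print(project("scene",p),project("top",p))
obs=np.r_[215,270.5,410.,268.]
r=least_squares(lambda P:np.r_[project("scene",P)[0],project("top",P)[0]]-obs,p);print("tip",r.x.round(1),r.fun.round(1),"in tool",(Q.T@(r.x-p)).round(1))
print("tab end/corners top",project("top",pose(CX,CY,CW,[[-72,0,143],[-15,0,143]])).round(1).tolist(),"scene",project("scene",pose(CX,CY,CW,[[-72,0,143],[-15,0,143]])).round(1).tolist())
L=[cv2.resize(cv2.imread(f"pics/{f}.png")[r:r+60,c:c+60],(400,400),interpolation=2) for f,r,c in(("gr_s",235,185),("gr_t",240,380))]
cv2.imwrite("pics/tip.png",cv2.convertScaleAbs(np.hstack(L),alpha=1.8,beta=15))
E
```

```text
[[215.82738701 288.11781466]] [[404.52829818 262.60255955]]
tip [ 470.2 -211.2  139.8] [-1.6 -0.1 -1.7  0.1] in tool [-12.5  -2.6 -36. ]
tab end/corners top [[408.6, 278.1], [408.3, 251.8]] scene [[214.3, 262.8], [211.5, 279.9]]
```

View pics/tip.png

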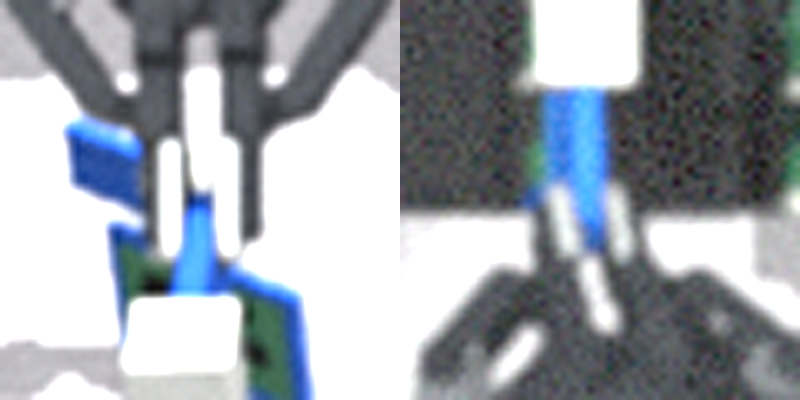

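The fingertips are really ~30 mm short of the reported TCP, as both cameras and both views agree. The tips therefore sit only on the tab's upper rear corner. I'll open, advance 25 mm with a force guard, and regrip.

```bash
python3 - <<'E'
from h import *
bot.grip(0.4,40)
s=bot.get_state();o=s["orientation"];g,o2=tcp(CX,CY+2.5,CW,8,T); d=R.from_euler("xyz",o2).as_matrix()[:,2]
print(bot.movel(g+31*d,o2,40,threshold=6)); show("deep")
bot.grip(0,60);bot.dwell(.2);show("grip")
cv2.imwrite("pics/g2_s.png",imaging.capture("scene"));cv2.imwrite("pics/g2_t.png",imaging.capture("top"))
L=[cv2.resize(cv2.imread(f"pics/{f}.png")[r:r+60,c:c+60],(400,400),interpolation=2) for f,r,c in(("g2_s",235,185),("g2_t",230,380))]
cv2.imwrite("pics/tip2.png",cv2.convertScaleAbs(np.hstack(L),alpha=1.8,beta=15))
E
```

```text
False
deep t 7.2 [ 499.6 -208.3   84.5] F [ 0.03 -0.21 -0.  ] tq [ 0.01  0.6  -0.  ] op 0.401 g 0.0
grip t 7.7 [ 499.7 -209.1   85. ] F [-4.06 -2.16  4.8 ] tq [-0.42  0.73 -0.26] op 0.111 g 59.1
```

View pics/tip2.png

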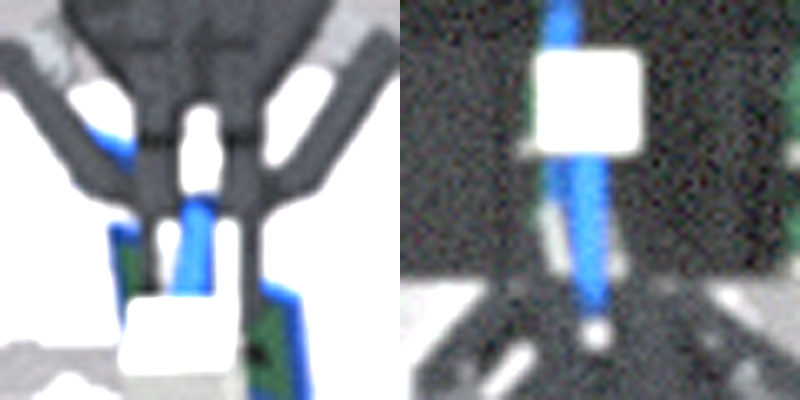

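The fingers now straddle the tab well, with tips about 33 mm from the bracket centre and clear of the panel. Lift, carry to in front of the band, and check.

```bash
cat >> h.py <<'E'
def held(p,o,dy=2.5):  # measured tool offset for the present grasp
    return p+31*R.from_euler("xyz",o).as_matrix()[:,2]+[0,dy,0],o
E
python3 - <<'E'
from h import *
for z,v in((60,60),(165,120)):
    print(bot.movel(*held(*tcp(CX,CY,CW,z,T)),v)); show(z)
bot.movel(*held(*tcp(CX-34,CY,CW,165,T)),120)
bot.movel(*held(*rack(-130,-100,162)),120); bot.dwell(.2); show("pre-entry")
for n in("scene","top"):cv2.imwrite(f"pics/pe_{n}.png",imaging.capture(n))
a=cv2.imread("pics/pe_scene.png")[190:340,265:405];b=cv2.imread("pics/pe_top.png")[150:300,270:410]
cv2.imwrite("pics/pe.png",cv2.convertScaleAbs(np.hstack([cv2.resize(i,(400,428),interpolation=2) for i in(a,b)]),alpha=1.5,beta=10))
E
```

```text
False
60 t 8.8 [ 499.4 -208.   136.2] F [ 0.6  -0.16 -1.92] tq [0.04 0.89 0.03] op 0.108 g 58.7
False
165 t 9.8 [ 499.1 -208.   240.6] F [-0.3  -0.52 -1.71] tq [-0.04  0.91 -0.02] op 0.107 g 58.7
pre-entry t 12.7 [461.6  36.8 238.7] F [ 0.02  0.05 -1.62] tq [ 0.03  0.88 -0.02] op 0.11 g 58.7
```

View pics/pe.png

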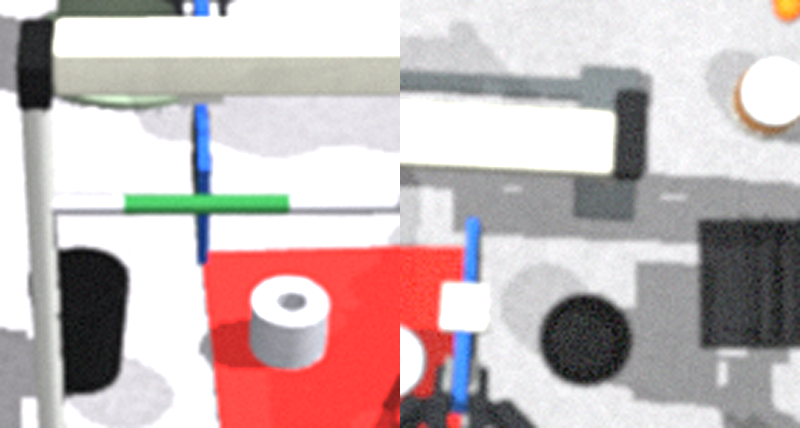

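Weight reads ~1.8 N, as expected. The carrier is in front of the middle of the band: crop roof at (465,308) in the top half, panel edge at x=203, bottom at row 262, in the scene half. Numeric check against the expected pose:

```bash
python3 - <<'E'
from h import *
x,y,_=pose(RX,RY,RW,[-130,-100,0])[0]
P=pose(x,y,RW,[[0,0,135],[66,0,80],[66,0,0]],162)
print("exp top",project("top",P).round(1).tolist(),"scene",project("scene",P).round(1).tolist())
t=cv2.imread("pics/pe_top.png");m=(t.min(2)>140).astype(np.uint8);m[:,:275]=0;m[:,310:]=0;m[:240]=0;m[280:]=0
n,l,st,c=cv2.connectedComponentsWithStats(m);print([(st[i].tolist(),c[i].round(1).tolist()) for i in range(1,n) if st[i][4]>100])
i=1+np.argmax(st[1:,4]);print("roof",at_z("top",c[i],297).round(1),"expected",P[0].round(1))
s=cv2.imread("pics/pe_scene.png").astype(int);col=s[215:295,334:338].mean(1);print((col[:,0]-col[:,2]).round(0).astype(int).tolist())
E
```

```text
exp top [[292.7, 257.2], [295.6, 225.9], [296.9, 229.9]] scene [[335.1, 204.2], [335.8, 248.4], [335.0, 282.5]]
[([284, 240, 26, 40, 600], [298.5, 258.9])]
roof [479.3  22.9 297. ] expected [482.4  33.9 297. ]
[-9, -10, -10, -8, -8, -9, -10, -9, -4, -4, 4, 47, 104, 118, 123, 132, 139, 142, 143, 142, 133, 122, 132, 143, 145, 149, 150, 150, 149, 150, 151, 149, 148, 141, 112, 72, 60, 63, 63, 62, 61, 60, 49, 31, 20, 20, 17, 15, 12, 17, 40, 56, 60, 58, 58, 57, 57, 57, 57, 56, 55, 55, 52, 42, 39, 41, 32, -16, -64, -76, -74, -68, -64, -59, -53, -44, -34, -29, -29, -26]
```

The pose matches the expected one within a pixel. Enter the hook, feel for the leg touching the rail to centre in x, then lower with a force guard.

```bash
python3 - <<'E'
from h import *
if bot.movel(*held(*rack(-12,-100,162)),70,threshold=6): show("EARLY"); raise SystemExit
show("in"); 
c=bot.movel(*held(*rack(12,-100,162)),20,threshold=3); show("feel",c)
p=bot.get_state()["tcp_pos"]; e=held(*rack(0,-100,162))[0]
dx=R.from_euler("z",-RW).apply(p-e)[0]; print("contact at hook x",dx.round(1))
E
```

```text
in t 14.6 [579.1  32.8 238.7] F [-0.53 -0.34 -2.12] tq [0.06 0.91 0.04] op 0.108 g 58.7
feel True t 15.4 [594.8  32.2 237.4] F [ 0.7   0.67 -2.03] tq [-0.01  0.92 -0.03] op 0.106 g 58.8
contact at hook x 3.3
```

```bash
python3 - <<'E'
from h import *
show("now")
bot.movel(*held(*rack(-.5,-100,162)),20); bot.dwell(.2); show("centred")
bot.movel(*held(*rack(-.5,-100,142)),30); show("z142")
c=bot.movel(*held(*rack(-.5,-100,130)),10,threshold=2.0); bot.dwell(.3); show("down",c)
e=held(*rack(-.5,-100,136))[0];print("origin z",(136+bot.get_state()["tcp_pos"]-e)[2].round(1))
for n in("scene","top"):cv2.imwrite(f"pics/h_{n}.png",imaging.capture(n))
a=cv2.imread("pics/h_scene.png")[190:340,265:465];b=cv2.imread("pics/h_top.png")[140:290,190:390]
cv2.imwrite("pics/h.png",cv2.convertScaleAbs(np.hstack([cv2.resize(i,(400,300),interpolation=2) for i in(a,b)]),alpha=1.5,beta=10))
E
```

```text
now t 15.4 [594.8  32.2 237.4] F [ 0.7   0.67 -2.03] tq [-0.01  0.92 -0.03] op 0.106 g 58.8
centred t 16.0 [591.   32.4 238.7] F [-0.21  0.66 -0.7 ] tq [0.07 0.86 0.01] op 0.11 g 58.8
z142 t 16.8 [591.1  32.4 218.9] F [-0.09 -0.12 -1.13] tq [0.06 0.91 0.  ] op 0.113 g 58.8
down True t 17.8 [591.   32.4 212.6] F [0.74 0.32 5.03] tq [-0.02 -0.47  0.01] op 0.104 g 59.6
origin z 135.9
```

View pics/h.png

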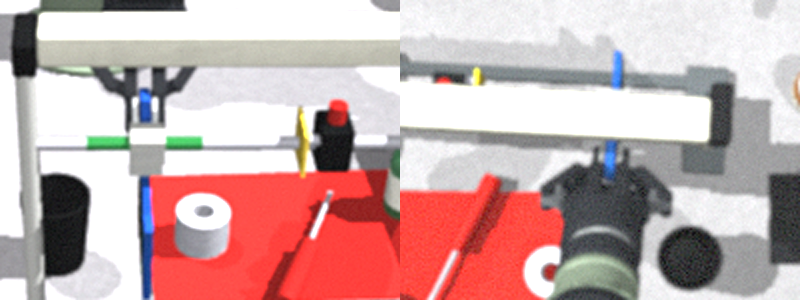

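Hung on the green band: bracket over the rail at crop (147,140), yellow plate at (301,142). Height is 135.9 vs 136 expected. Relieve the load, then slide: quickly at first, then a slow feel.

```bash
python3 - <<'E'
from h import *
z=bot.get_state()["tcp_pos"][2]; e=held(*rack(-.5,-100,136))[0][2]; z0=136+z-e
for i in range(6):
    if bot.get_state()["contact_force"][2]<0.8: break
    z0+=.3; bot.movel(*held(*rack(-.5,-100,z0)),5); bot.dwell(.15)
show("relieved",round(z0,2))
c=bot.movel(*held(*rack(-.5,-20,z0)),40,threshold=6); show("slid",c)
bot.dwell(.2); show("still")
if not c:
    c=bot.movel(*held(*rack(-.5,60,z0)),10,threshold=2.5); show("feel",c); bot.dwell(.2); show("settled")
    p=bot.get_state()["tcp_pos"]; print("hook y",(-100+R.from_euler("z",-RW).apply(p-held(*rack(-.5,-100,z0))[0])).round(1))
E
```

```text
relieved 136.85 t 19.4 [590.4  32.4 212.9] F [-0.07 -0.31  0.71] tq [ 0.02  0.48 -0.04] op 0.109 g 59.1
slid False t 21.6 [593.9 112.2 213.6] F [ 0.73  0.63 -1.65] tq [0.05 0.92 0.02] op 0.11 g 58.8
still t 21.8 [593.9 112.2 213.6] F [-0.33 -0.03 -1.08] tq [0.1  0.86 0.01] op 0.105 g 58.8
feel True t 26.2 [595.2 158.  212.9] F [ 0.4  -1.08  1.18] tq [-0.15  0.27 -0.2 ] op 0.112 g 59.0
settled t 26.4 [595.2 158.  212.9] F [ 1.37 -1.14  1.65] tq [-0.15 -0.   -0.21] op 0.109 g 59.1
hook y [-100.4   25.7 -100.7]
```

```bash
python3 - <<'E'
from h import *
cv2.imwrite("pics/s2.png",imaging.capture("scene"))
a=cv2.imread("pics/h_scene.png")[230:290,385:465];b=cv2.imread("pics/s2.png")[230:290,385:465]
cv2.imwrite("pics/s2c.png",cv2.convertScaleAbs(np.hstack([cv2.resize(i,(400,300),interpolation=2) for i in(a,b)]),alpha=1.5,beta=10))
for n in("h_scene","s2"):
    h=cv2.cvtColor(cv2.imread(f"pics/{n}.png"),cv2.COLOR_BGR2HSV)[235:285,395:450];m=cv2.inRange(h,(20,100,90),(35,255,255));ys,xs=np.nonzero(m);print(n,len(xs),xs.mean()+395,xs.min()+395,xs.max()+395,np.percentile(xs,[5,95])+395)
E
```

```text
h_scene 104 416.25961538461536 413 419 [414.   418.85]
s2 121 422.6528925619835 420 426 [420. 425.]
```

View pics/s2c.png

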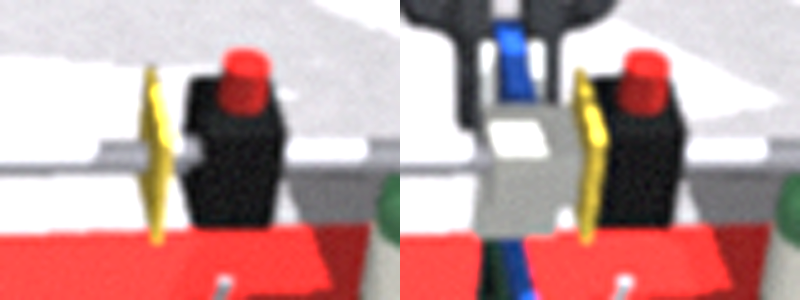

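The plate has moved 6.4 px (~10.9 mm), so it is fully in against the block and the carrier is seated. Release and retreat along the tool axis.

```bash
python3 - <<'E'
from h import *
bot.grip(0.35,20); bot.dwell(.3); show("open")
s=bot.get_state(); d=R.from_euler("xyz",s["orientation"]).as_matrix()[:,2]
print(bot.movel(s["tcp_pos"]-25*d,None,40,threshold=8)); print(bot.movel(s["tcp_pos"]-130*d,None,100)); bot.dwell(1); show("away")
for n in("scene","top"):cv2.imwrite(f"pics/e_{n}.png",imaging.capture(n))
h=cv2.cvtColor(cv2.imread("pics/e_scene.png"),cv2.COLOR_BGR2HSV)[235:285,395:450];m=cv2.inRange(h,(20,100,90),(35,255,255));ys,xs=np.nonzero(m);print(len(xs),xs.mean()+395)
a=cv2.imread("pics/e_scene.png")[190:340,330:480]
cv2.imwrite("pics/e.png",cv2.convertScaleAbs(cv2.resize(a,(500,500),interpolation=2),alpha=1.5,beta=10))
E
```

```text
open t 27.1 [594.1 158.  211.5] F [0.14 0.28 0.05] tq [0.01 0.67 0.04] op 0.35 g 0.0
False
False
away t 30.1 [511.  161.3 311.4] F [ 0.47 -0.26  0.25] tq [ 0.02  0.58 -0.  ] op 0.349 g 0.0
118 422.6525423728814
```

View pics/e.png

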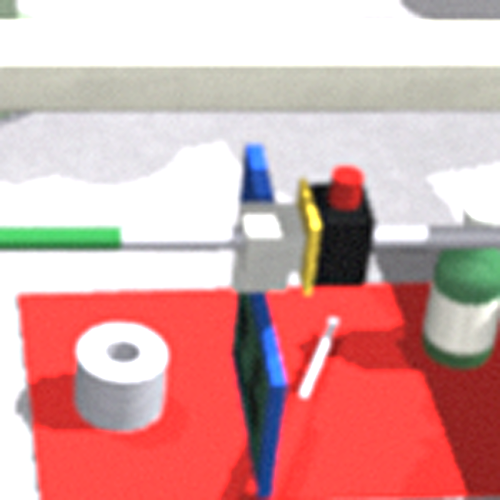

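The carrier hangs at the stop, the plate is still fully in (422.65 px, unchanged after release), and the robot is clear. Handing in.

```bash
python3 -c "
from bench import bot
print(bot.sign_off())"
```

```text
the job is handed in; nothing more can be done
None
```

The blue carrier was hooked over the green band, slid along the rail until the yellow plate was pushed fully in (about 10 mm by camera), left hanging there with the robot clear, and the job was handed in at about 30 s; the verdict was not reported.

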